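Pack out a filter cube in its clamping jig and hold the jaw shut

TASK

Pack out the gap between the black filter cube and the jig's blue sliding jaw: take orange spacer plates from the rack and stand them upright on the bed, side by side between cube and jaw, until there are enough for the jaw to close on the stack before it reaches its own stop. Then slide the jaw by its black grip until you feel it press the stack firmly against the cube, and finish like that, the fingers still on the jaw and holding the stack pressed: the program ends while holding. Leave the plates you do not need in the rack, and do not disturb the oil bottle, slide box or mouse.

Things in the scene. Friction and masses are not known exactly. Their poses are not given: they have to be found in the camera images.
- jig: clamping jig fixed to the bench. Aluminium base 86 (x) x 190 (y) x 12 high; origin at the centre of its underside; the bed's top is 12 above it. The jaw slides along the jig's y; blue jaw towards -y, filter cube towards +y. Two dark side rails along y, 14 high above the bed, 50 apart inside (at x = -25 and +25), keep the plates in line. Jaw and plates belong on the centre line x = 0.
- jaw (a joint): slide of the blue jaw, in m: 0 = open (start), grows as the jaw moves along the jig's +y towards the cube, hard stop at 0.019 (19 mm travel). A spring pulls it open: 2.4 N at 0, 4.7 N at 0.019; let go, it runs back to 0.
- jaw_face (a point): centre of the jaw's upright clamping face (44 wide, 36 high, standing on the bed; this point 18 above the bed). The face looks along the jig's +y; the point moves with the jaw.
- jaw_knob (a point): the jaw's black upright grip: a post 24 wide (jig x) x 14 thick (jig y), its top 20 above this point, free all round down to 39 below this point; the point is on its axis, 66.5 above the bed and 45 behind the clamping face (towards the jig's -y). Moves with the jaw.
- cube_face (a point): centre of the near face of the black filter cube (40 x 40 x 36 high, screwed to the bed with a flange behind it, green glass on top); the point is 18 above the bed; the face is square to the jig's y and looks towards the jaw. Its distance from the open jaw's face, along the jig's y, is the gap: 20 to 52 mm, different every time.
- rack: white rack fixed to the bench, 64 (x) x 170 (y) x 26 high, origin at the centre of its underside, four slots across it at y = -57, -19, 19 and 57, each 48 (x) x 14 (y), 18 deep (slot floor 8 above the underside), one plate in each.
- shim_a_mid (a point): orange spacer plate A: lower part 44 wide (own x) x 12 thick (own y) x 40 high, with a grip tab on top, centred, 24 wide (x) x 12 thick (y) x 32 high; 72 high in all, about 45 g. This point is its centre, half-way up, 36 above its foot; the tab runs from 4 to 36 above this point. z up. It stands on edge in a slot of the rack at the start.
- shim_b_mid (a point): orange spacer plate B: lower part 44 wide (own x) x 12 thick (own y) x 40 high, with a grip tab on top, centred, 24 wide (x) x 12 thick (y) x 32 high; 72 high in all, about 45 g. This point is its centre, half-way up, 36 above its foot; the tab runs from 4 to 36 above this point. z up. It stands on edge in a slot of the rack at the start.
- shim_c_mid (a point): orange spacer plate C: lower part 44 wide (own x) x 12 thick (own y) x 40 high, with a grip tab on top, centred, 24 wide (x) x 12 thick (y) x 32 high; 72 high in all, about 45 g. This point is its centre, half-way up, 36 above its foot; the tab runs from 4 to 36 above this point. z up. It stands on edge in a slot of the rack at the start.
- shim_d_mid (a point): orange spacer plate D: lower part 44 wide (own x) x 12 thick (own y) x 40 high, with a grip tab on top, centred, 24 wide (x) x 12 thick (y) x 32 high; 72 high in all, about 45 g. This point is its centre, half-way up, 36 above its foot; the tab runs from 4 to 36 above this point. z up. It stands on edge in a slot of the rack at the start.
- oil_mid (a point): bystander: small amber immersion-oil bottle, 34 diameter x 65 high, standing; point on its axis 32 above the bench
- slidebox_mid (a point): bystander: blue slide box with white lid, 87 x 102 x 34 high; point at its centre, 17 above the bench
- mouse_mid (a point): bystander: black computer mouse, 100 x 58 x 30 high; point at its centre, 15 above the bench
There are look-alikes about, which are no part of the job. Leave any green, grey or turquoise look-alike of the part that bears shim_b_mid alone.

How it is judged:
On the way:
1. a spacer plate stands upright between the cube and the jaw (((x of shim_a_mid in the frame of jig between -0.006 and 0.006 m and y of shim_a_mid in the frame of jig between -0.02 and 0.04 m and z of shim_a_mid in the frame of jig between 0.044 and 0.052 m and angle between shim_a_mid's own z axis and vertical below 0.12 rad and angle between the y axis of shim_a_mid and the y axis of jig, either way round below 0.15 rad) or (x of shim_b_mid in the frame of jig between -0.006 and 0.006 m and y of shim_b_mid in the frame of jig between -0.02 and 0.04 m and z of shim_b_mid in the frame of jig between 0.044 and 0.052 m and angle between shim_b_mid's own z axis and vertical below 0.12 rad and angle between the y axis of shim_b_mid and the y axis of jig, either way round below 0.15 rad) or (x of shim_c_mid in the frame of jig between -0.006 and 0.006 m and y of shim_c_mid in the frame of jig between -0.02 and 0.04 m and z of shim_c_mid in the frame of jig between 0.044 and 0.052 m and angle between shim_c_mid's own z axis and vertical below 0.12 rad and angle between the y axis of shim_c_mid and the y axis of jig, either way round below 0.15 rad) or (x of shim_d_mid in the frame of jig between -0.006 and 0.006 m and y of shim_d_mid in the frame of jig between -0.02 and 0.04 m and z of shim_d_mid in the frame of jig between 0.044 and 0.052 m and angle between shim_d_mid's own z axis and vertical below 0.12 rad and angle between the y axis of shim_d_mid and the y axis of jig, either way round below 0.15 rad))), for 0.2 s.
At the end, for the whole second after the job is handed in: Jaw on a plate and a plate on the cube press with over 2.5 N each, fingers on the jaw; every plate either stands in the gap (on the bed, within 6 mm of the centre line, upright to 0.12 rad, square to 0.15 rad) or is seated in the rack, through the final second ((contact force between jaw and shim_a above 2.5 N or contact force between jaw and shim_b above 2.5 N or contact force between jaw and shim_c above 2.5 N or contact force between jaw and shim_d above 2.5 N) and (contact force between cube and shim_a above 2.5 N or contact force between cube and shim_b above 2.5 N or contact force between cube and shim_c above 2.5 N or contact force between cube and shim_d above 2.5 N) and contact force between the fingers and jaw above 1 N and ((x of shim_a_mid in the frame of jig between -0.006 and 0.006 m and y of shim_a_mid in the frame of jig between -0.02 and 0.04 m and z of shim_a_mid in the frame of jig between 0.044 and 0.052 m and angle between shim_a_mid's own z axis and vertical below 0.12 rad and angle between the y axis of shim_a_mid and the y axis of jig, either way round below 0.15 rad) or (x of shim_a_mid in the frame of rack between -0.006 and 0.006 m and y of shim_a_mid in the frame of rack between -0.07 and 0.07 m and z of shim_a_mid in the frame of rack between 0.039 and 0.049 m)) and ((x of shim_b_mid in the frame of jig between -0.006 and 0.006 m and y of shim_b_mid in the frame of jig between -0.02 and 0.04 m and z of shim_b_mid in the frame of jig between 0.044 and 0.052 m and angle between shim_b_mid's own z axis and vertical below 0.12 rad and angle between the y axis of shim_b_mid and the y axis of jig, either way round below 0.15 rad) or (x of shim_b_mid in the frame of rack between -0.006 and 0.006 m and y of shim_b_mid in the frame of rack between -0.07 and 0.07 m and z of shim_b_mid in the frame of rack between 0.039 and 0.049 m)) and ((x of shim_c_mid in the frame of jig between -0.006 and 0.006 m and y of shim_c_mid in the frame of jig between -0.02 and 0.04 m and z of shim_c_mid in the frame of jig between 0.044 and 0.052 m and angle between shim_c_mid's own z axis and vertical below 0.12 rad and angle between the y axis of shim_c_mid and the y axis of jig, either way round below 0.15 rad) or (x of shim_c_mid in the frame of rack between -0.006 and 0.006 m and y of shim_c_mid in the frame of rack between -0.07 and 0.07 m and z of shim_c_mid in the frame of rack between 0.039 and 0.049 m)) and ((x of shim_d_mid in the frame of jig between -0.006 and 0.006 m and y of shim_d_mid in the frame of jig between -0.02 and 0.04 m and z of shim_d_mid in the frame of jig between 0.044 and 0.052 m and angle between shim_d_mid's own z axis and vertical below 0.12 rad and angle between the y axis of shim_d_mid and the y axis of jig, either way round below 0.15 rad) or (x of shim_d_mid in the frame of rack between -0.006 and 0.006 m and y of shim_d_mid in the frame of rack between -0.07 and 0.07 m and z of shim_d_mid in the frame of rack between 0.039 and 0.049 m))); the arm keeps its last pose, push and grip.
It fails at once if the oil bottle is shifted more than 20 mm (distance of oil_mid from where it was at the start of the episode above 0.02 m).
It fails at once if the slide box is shifted more than 20 mm (distance of slidebox_mid from where it was at the start of the episode above 0.02 m).
It fails at once if the computer mouse is shifted more than 20 mm (distance of mouse_mid from where it was at the start of the episode above 0.02 m).
It also fails if it takes over 70 s, if anything falls off the work surface, if the arm or the gripper's body presses on something with over 40 N, if the wrist force passes 120 N, or if a joint passes its speed limit or range.

ROBOT

A 6-joint arm with a two-finger parallel gripper is mounted at the origin on the work surface. World frame = base frame: x ahead of the robot, y to its left, z up, the work surface at z = 0. Lengths are in m, angles in rad, forces in N, time in s.
With the tool pointing down it reaches from about 0.325 to 0.9 m from the base axis. Payload 6.1 kg.
Tool frame: the origin (TCP) lies midway between the tips of the shut fingers; the grasp point (between the pads) lies 19 mm behind it; z points along the fingers, y is the line along which they close (so a half turn about z gives the same grasp; the last joint's range is limited). The gripper opens to 85 mm and grips with 20 to 120 N. Pads are 22 mm wide; open, the fingers measure 114 mm over their backs; the gripper's body (76 mm by 85 mm) begins 54 mm behind the grasp point. The pads swing forward as they close: fully open they stand 13 mm farther back than shut.
Start: joints at [-1.424, 0.22, 1.526, -0, 1.395, -0.126], TCP at [0.168, -0.602, 0.231] pointing down, gripper open.
Joint ranges: [-2.98, 2.98], [-0.91, 2.08], [0.09, 2.57], [-1.24, 4.39], [0.2, 2.65], [-2.68, 2.68]. Speed limits (rad/s): [2.57, 2.57, 3.01, 3.14, 3.14, 3.14].

INTERFACE

Orientations are given as [roll, pitch, yaw] about the fixed x, y, z axes, in that order (R = Rz(yaw) Ry(pitch) Rx(roll)).
In Python, from plant import movep, move_l, set_joints, gripper_to, hold, inverse_kinematics, observe, get_image, get_calibration, Unreachable, job_done gives the robot as it stands. Calls block until the motion is done:
- movep(position, orientation): joint-space move of the TCP to a pose.
- move_l(position, feed=0.15, rotation=None, max_force=None): straight line of the TCP; rotation=None keeps the orientation; feed is the mean speed in m/s. With max_force (N) it stops when the force on the tool has changed by that much, and returns True; else False.
- set_joints(angles): joint-space move.
- gripper_to(opening, f_grip=None): finger opening in m; f_grip is the grip in N (None keeps the last); returns when the fingers have stopped.
- hold(seconds).
- inverse_kinematics(position, orientation): joint angles nearest the present ones, or None.
- observe(): the state.
- get_image(name): name is "side" or "top" or "wrist"; returns (picture, depth): 384x512x3 uint8, red, green, blue; 384x512 float32, m along the optical axis (not along the pixel's ray), 0 where there is no reading.
- get_calibration(name): a dict with "intrinsics" (3x3 intrinsics, pixels), "dist_coeffs" ([k1, k2, p1, p2, k3] as OpenCV has them; the pictures are not rectified), "world_from_camera" (4x4, takes a point from camera to world coordinates). Camera axes: x right, y down, z forward; pixel columns grow to the right and rows downward; lengths in m; the calibration is good to about 2 mm. A picture is of the moment at which its call begins: read the wrist's pose just before it. get_calibration takes no time and is no camera call; for the wrist camera it gives the pose at the moment of the call.
A pose or a line that the arm cannot do raises Unreachable and nothing moves.
- job_done(): hands the job in; it is judged then, once.
The state is a dict: "time_s": time; "q": joint angles; "joint_velocities": joint speeds; "joint_torque": joint torques, N m; "eef_pos": TCP position; "tcp_rot": TCP orientation; "ft_force": force on the tool from outside, world axes, zero at the start; "torque": the same for the moment, N m; "opening": finger opening in m; "grasp_force": force on a finger pad.
Only numpy, scipy, OpenCV 4.12 (cv2) and the standard library are available. Lean on these libraries where they do the work, as an engineer would, in place of code of your own. Each camera call takes 0.05 s, during which the arm holds its last target. There are 200 camera calls.

## Working session

There is one attempt and no reset: what is moved stays moved. The work goes in short steps, each a Python script; the robot and the scene stay as the last script left them, time stands still between calls to the robot, and variables do not carry over. Pictures are saved under pics/ and viewed, at most 10 in all, crops included, and the job is handed in when it is done.

```bash
mkdir -p pics; ls
python3 - <<'E'
from plant import *
import cv2,numpy as np
for n in("top","side"):
    im,d=get_image(n); cv2.imwrite(f"pics/{n}0.png",im[:,:,::-1]); np.savez(f"pics/{n}0.npz",im=im,d=d)
    c=get_calibration(n); print(n,np.round(c["intrinsics"],1).tolist(),c["dist_coeffs"],np.round(c["world_from_camera"],3).tolist(),(d>0).mean())
print(observe())
E
```

```text
pics
top [[434.8, 0.0, 253.1], [0.0, 434.8, 195.4], [0.0, 0.0, 1.0]] [-0.07027583  0.          0.          0.          0.        ] [[-0.134, -0.967, 0.217, 0.416], [-0.991, 0.131, -0.029, 0.009], [-0.001, -0.219, -0.976, 0.914], [0.0, 0.0, 0.0, 1.0]] 0.9958546956380209
side [[357.0, 0.0, 249.4], [0.0, 357.0, 184.4], [0.0, 0.0, 1.0]] [-0.06931474  0.          0.          0.          0.        ] [[-0.868, -0.293, 0.401, 0.254], [-0.497, 0.502, -0.708, 0.606], [0.006, -0.813, -0.582, 0.559], [0.0, 0.0, 0.0, 1.0]] 0.9962972005208334
{'time_s': 0.1, 'q': array([-1.42411885e+00,  2.21095865e-01,  1.52749431e+00, -2.45034171e-05,
        1.39472261e+00, -1.26090841e-01]), 'joint_velocities': array([ 8.36024865e-06, -2.37159051e-03, -2.19628484e-03,  1.49532529e-04,
       -8.90453225e-05, -6.39497680e-04]), 'joint_torque': array([ 4.96856956e-04, -4.98245466e+01, -3.90545547e+01, -1.85914596e-04,
        5.64170798e-03,  3.52984466e-05]), 'eef_pos': array([ 0.16828749, -0.60134955,  0.23034175]), 'tcp_rot': array([-3.13988314e+00, -1.92392929e-04,  2.72772466e-01]), 'ft_force': array([ 0.19821859,  1.44237078, -0.23032481]), 'torque': array([0.05257916, 0.04145198, 0.01477005]), 'grasp_force': 0.0, 'opening': 0.08543137495670619}
```

View pics/top0.png

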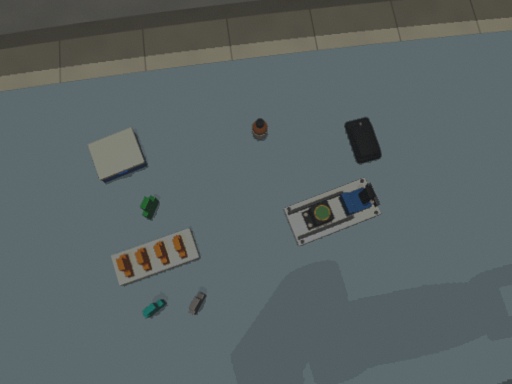

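View pics/side0.png

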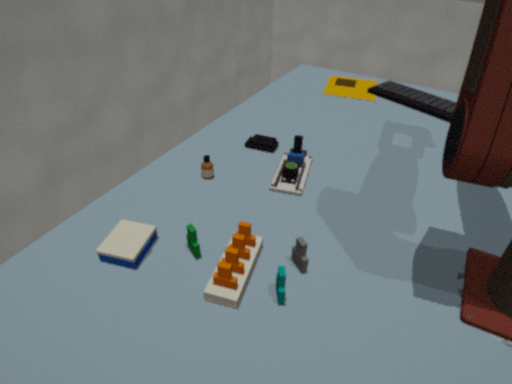

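Top view: rack with 4 orange plates at about (155,257), jig at (332,211) with cube (321,213) left and jaw (357,200) right. Oil is at (260,127), mouse (363,140), slide box (117,155), and the look-alikes are at (149,207), (153,308) and (197,302). The side view agrees.

```bash
cat > h.py <<'E'
from plant import *
import cv2,numpy as np
def cloud(n,im=None,d=None,T=None):
    c=get_calibration(n)
    if im is None: im,d=get_image(n)
    K=c["intrinsics"];h,w=d.shape
    uv=np.stack(np.meshgrid(np.arange(w),np.arange(h)),-1).reshape(-1,1,2).astype(np.float64)
    r=cv2.undistortPoints(uv,K,c["dist_coeffs"]).reshape(h,w,2)
    P=np.dstack([r*d[...,None],d]); T=c["world_from_camera"]
    W=P@T[:3,:3].T+T[:3,3]; W[d==0]=np.nan
    hsv=cv2.cvtColor(im,cv2.COLOR_RGB2HSV)
    return im,W,hsv
def rect(p):
    (c,s,a)=cv2.minAreaRect((p*1000).astype(np.float32)); return np.round(np.array(c),1),np.round(s,1),round(a,1)
def orange(hsv): return (hsv[...,0]>5)&(hsv[...,0]<18)&(hsv[...,1]>170)&(hsv[...,2]>70)
E
python3 - <<'E'
from h import *
z=np.load("pics/top0.npz"); im,W,hsv=cloud("top",z["im"],z["d"])
Z=W[...,2]; H,S,V=[hsv[...,i] for i in range(3)]
yy,xx=np.mgrid[:384,:512]
t=(xx<215)&(xx>90)&(yy>222)&(yy<290)
print("bench z",np.nanmedian(Z[100:120,180:220]))
m=t&(Z>.020)&(Z<.032)&(S<70); print("rack",rect(W[m][:,:2]),m.sum())
o=t&orange(hsv)&(Z>.068-.002); n,l,s,c=cv2.connectedComponentsWithStats(o.astype(np.uint8))
for i in range(1,n):
    if s[i,4]>8: print("tab",c[i].round(),s[i,4],rect(W[l==i][:,:2]),np.nanmean(W[l==i],0).round(4))
j=(xx>270)&(xx<395)&(yy>170)&(yy<250)
m=j&(Z>.007)&(Z<.018); print("jigbase",rect(W[m][:,:2]),m.sum())
m=j&(H>100)&(H<125)&(S>150)&(Z>.03); print("blue",rect(W[m][:,:2]),np.nanpercentile(Z[m],[5,50,95]),m.sum())
m=j&(Z>.085); print("knob",rect(W[m][:,:2]),np.nanmax(Z[m]),m.sum())
m=j&(H>40)&(H<85)&(S>100)&(Z>.03); print("glass",rect(W[m][:,:2]),np.nanmedian(Z[m]),m.sum())
for nme,b in dict(oil=(245,115,275,140),box=(85,125,150,180),mouse=(340,112,385,165)).items():
    m=(xx>b[0])&(xx<b[2])&(yy>b[1])&(yy<b[3])&(Z>.012); print(nme,rect(W[m][:,:2]))
E
```

```text
bench z 0.0005524029471164482
rack (array([514.8, 199.2]), array([ 65.4, 170.3]), 11.9) 1672
tab [177. 244.] 66 (array([527.2, 143. ]), array([23. , 10.5]), 13.2) [0.5271 0.143  0.0805]
tab [158. 250.] 64 (array([518.8, 180.2]), array([23.3,  9.8]), 14.8) [0.5189 0.1803 0.0811]
tab [139. 257.] 62 (array([510.9, 217.4]), array([24.2,  9.7]), 11.9) [0.5109 0.2171 0.0806]
tab [121. 263.] 67 (array([503.9, 254.3]), array([23.7, 11. ]), 10.3) [0.5038 0.2539 0.0806]
jigbase (array([ 560.6, -172.5]), array([ 86.7, 201.7]), 13.4) 1979
blue (array([ 573.1, -224.4]), array([43. , 49.9]), 14.4) [0.03038307 0.04821912 0.05093045] 136
knob (array([ 577.5, -242.9]), array([23.8, 13.2]), 17.9) 0.09152994327260233 74
glass (array([ 554.6, -153. ]), array([18.7, 22.8]), 71.9) 0.04885592746163564 8
oil (array([756.3, -50.3]), array([32.9, 29.8]), 83.8)
box (array([742.8, 262.6]), array([ 91.9, 103.2]), 14.5)
mouse (array([ 709.9, -272.6]), array([100.5,  57. ]), 8.8)
```

```bash
python3 - <<'E'
from h import *
def look(x,y,yaw,n):
    movep([x,y,.36],[np.pi,0,yaw]); hold(.2)
    T=get_calibration("wrist")["world_from_camera"]; print(n,"cam",T[:3,3].round(3),"axis",T[:3,2].round(2),observe()["time_s"])
    im,d=get_image("wrist"); cv2.imwrite(f"pics/{n}.png",im[:,:,::-1]); np.savez(f"pics/{n}.npz",im=im,d=d,T=T)
look(.56,-.19,1.8,"wj")
look(.515,.20,1.78,"wr")
E
python3 -c "
import cv2,numpy as np
cv2.imwrite('pics/w.png',cv2.resize(np.hstack([cv2.imread('pics/wj.png'),cv2.imread('pics/wr.png')]),(800,300)))"
```

```text
wj cam [ 0.543 -0.119  0.502] axis [ 0.06 -0.28 -0.96] 2.3917
wr cam [0.5   0.271 0.502] axis [ 0.06 -0.28 -0.96] 4.1
```

View pics/w.png

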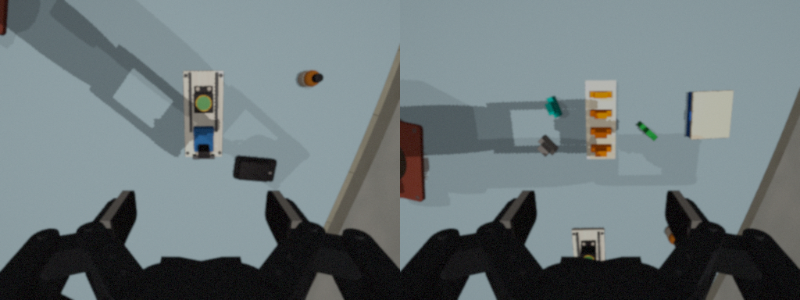

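The wrist view shows the jig at about (203,114) in the left half, cube above and jaw below, and the rack at about (600,120) in the right half with all four plates seated. I'll take the measurements from these frames plus one closer jig frame.

```bash
cat >> h.py <<'E'
def wcloud(f):
    z=np.load(f"pics/{f}.npz"); c=get_calibration("wrist"); d=z["d"];T=z["T"];h,w=d.shape
    uv=np.stack(np.meshgrid(np.arange(w),np.arange(h)),-1).reshape(-1,1,2).astype(np.float64)
    r=cv2.undistortPoints(uv,c["intrinsics"],c["dist_coeffs"]).reshape(h,w,2)
    W=np.dstack([r*d[...,None],d])@T[:3,:3].T+T[:3,3]; W[d==0]=np.nan
    return z["im"],W,cv2.cvtColor(z["im"],cv2.COLOR_RGB2HSV)
E
python3 - <<'E'
from h import *
movep([.57,-.23,.21],[np.pi,0,1.8]); hold(.3)
T=get_calibration("wrist")["world_from_camera"]
im,d=get_image("wrist"); cv2.imwrite("pics/wj2.png",im[:,:,::-1]); np.savez("pics/wj2.npz",im=im,d=d,T=T)
def tabs(W,hsv):
    o=orange(hsv)&(W[...,2]>.066); n,l,s,c=cv2.connectedComponentsWithStats(o.astype(np.uint8))
    for i in range(1,n):
        if s[i,4]>20: print("tab",rect(W[l==i][:,:2]),np.nanmedian(W[l==i],0).round(4))
im,W,hsv=wcloud("wr"); Z=W[...,2]; tabs(W,hsv)
m=(Z>.020)&(Z<.032)&(hsv[...,1]<70)&(np.hypot(W[...,0]-.515,W[...,1]-.2)<.11); print("rack",rect(W[m][:,:2]))
for f in("wj","wj2"):
    im,W,hsv=wcloud(f); Z=W[...,2]; H,S,V=[hsv[...,i] for i in range(3)]
    near=np.hypot(W[...,0]-.561,W[...,1]+.18)<.115
    m=near&(Z>.006)&(Z<.018); print(f,"jigbase",rect(W[m][:,:2]),np.nanmedian(Z[m]),m.sum())
    m=near&(H>100)&(H<125)&(S>150)&(Z>.043)&(Z<.055); print("blue",rect(W[m][:,:2]),np.nanmedian(Z[m]),m.sum())
    m=near&(Z>.092)&(Z<.105); print("knob",rect(W[m][:,:2]) if m.sum()>3 else 0,m.sum())
    m=near&(Z>.043)&(Z<.055)&~((H>100)&(H<125)&(S>150))&(W[...,1]>-.2); print("cubetop",rect(W[m][:,:2]),np.nanmedian(Z[m]),m.sum())
E
```

```text
tab (array([509. , 219.9]), array([21.1,  9.4]), 13.1) [0.5025 0.222  0.0788]
tab (array([517.4, 182.6]), array([23.1,  9.7]), 11.6) [0.5174 0.1836 0.0796]
tab (array([525.4, 145.4]), array([23.6, 10.3]), 10.7) [0.5255 0.1473 0.0793]
rack (array([541.9, 205.2]), array([121.4, 170.2]), 12.3)
wj jigbase (array([ 561.2, -178.5]), array([ 86.5, 189.6]), 13.2) 0.011860097664172536 3202
blue (array([ 571.6, -219.2]), array([37.6, 39.9]), 13.3) 0.04776924115610964 207
knob 0 0
cubetop (array([ 559. , -167.2]), array([39.1, 77.2]), 15.2) 0.04794110860421441 652
wj2 jigbase (array([ 561.5, -178. ]), array([ 86.6, 188.5]), 13.0) 0.011779088322003362 6763
blue (array([ 571.5, -218.8]), array([41. , 39.7]), 12.0) 0.04778079581031017 498
knob 0 0
cubetop (array([ 558.8, -165.2]), array([40.6, 71.9]), 14.1) 0.04789497245378288 1547
```

View pics/wj2.png

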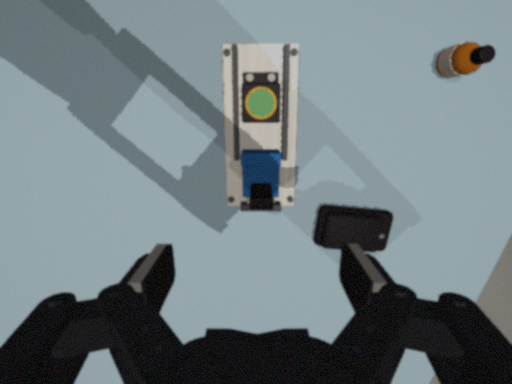

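Close view: cube at about (261,98), jaw at (261,172), with the open gap between rows 122 and 150. Next I'll convert that to jig-frame numbers.

Run:
```python
from h import *
for f in("wj","wj2"):
    im,W,hsv=wcloud(f); Z=W[...,2]; H,S,V=[hsv[...,i] for i in range(3)]
    near=np.hypot(W[...,0]-.561,W[...,1]+.18)<.115
    m=near&(Z>.006)&(Z<.018); r=cv2.minAreaRect((W[m][:,:2]*1000).astype(np.float32)); a=np.radians(r[2]); c=np.array(r[0])/1000
    ex=np.array([np.cos(a),np.sin(a)]);ey=np.array([-ex[1],ex[0]])
    X=(W[...,:2]-c)@ex;Y=(W[...,:2]-c)@ey
    col=(abs(X)<.015)
    t=near&col&(Z>.044)&(Z<.054)
    b=t&(H>100)&(H<125)&(S>120); k=t&~b&(Y>-.02)
    print(f,r[2],"blue y",Y[b].min(),Y[b].max(),"cube y",np.sort(Y[k])[:5],Y[k].max())
    bw=near&(Z>.044)&(Z<.054)&(Y<-.02);kw=near&(Z>.044)&(Z<.054)&(Y>0)
    print("x",X[bw].min(),X[bw].max(),X[kw].min(),X[kw].max())
    v=np.where((abs(X)<.004)&near); 
    if f=="wj2":
        o=np.argsort(Y[v]); 
        for i in o[::4]: print(round(Y[v][i]*1e3,1),round(Z[v][i]*1e3,1),im[v][i].tolist(),end=";")
im,W,hsv=wcloud("wr"); o=orange(hsv)&(W[...,2]>.066); n,l,s,c=cv2.connectedComponentsWithStats(o.astype(np.uint8))
print()
for i in range(1,n): print(s[i,4],c[i],np.nanmean(W[l==i],0),rect(W[l==i][:,:2]))
```

```text
wj 13.21606159210205 blue y -0.06207140183866669 -0.022122778164024068 cube y [0.01042585 0.01044206 0.0104971  0.01050022 0.01052623] 0.049381077278640814
x -0.02128579416902516 0.021269220546325733 -0.019072920433400274 0.019173969891616266
wj2 13.024094581604004 blue y -0.062008301577151155 -0.02237455166659997 cube y [0.00981862 0.0098199  0.00981993 0.00982452 0.00983266] 0.04881156653321807
x -0.021874254394563218 0.021648121538208824 -0.020296656563162294 0.020061277619196703
-116.3 -0.8 [152, 168, 175];-116.1 -0.2 [148, 166, 171];-114.6 -0.0 [149, 166, 172];-113.4 -0.6 [151, 169, 174];-113.0 0.4 [151, 168, 175];-112.1 -0.9 [150, 169, 174];-111.2 -2.5 [152, 168, 173];-110.0 0.9 [152, 168, 174];-109.2 -0.8 [151, 167, 172];-107.6 -0.3 [140, 158, 161];-107.2 0.8 [141, 158, 163];-106.2 -0.2 [116, 130, 134];-74.6 84.1 [75, 81, 86];-74.1 85.5 [81, 89, 93];-73.3 84.6 [42, 44, 48];-72.8 86.1 [37, 39, 43];-71.9 85.6 [23, 24, 24];-71.5 86.7 [22, 26, 23];-71.0 85.3 [16, 18, 10];-70.6 86.5 [26, 23, 23];-70.2 84.6 [19, 15, 14];-69.7 85.8 [13, 14, 15];-68.9 85.1 [22, 19, 26];-68.7 85.9 [22,
[... 18273 characters left out ...]
782 0.22067352 0.07638458] (array([509. , 219.9]), array([21.1,  9.4]), 13.1)
1 [256. 151.] [0.51026484 0.21374011 0.07999302] (array([510.3, 213.7]), array([0., 0.]), 0.0)
1 [259. 151.] [0.51468368 0.21444896 0.07843646] (array([514.7, 214.4]), array([0., 0.]), 0.0)
2 [261.5 151. ] [0.51830602 0.21529844 0.07906207] (array([518.3, 215.3]), array([1.5, 0. ]), -167.4)
121 [256.43801653 171.40495868] [0.51729499 0.18333645 0.07866037] (array([517.4, 182.6]), array([23.1,  9.7]), 11.6)
120 [256.79166667 194.775     ] [0.52552668 0.14677075 0.07734314] (array([525.4, 145.4]), array([23.6, 10.3]), 10.7)
1 [351. 305.] [0.5591605  0.19693851 0.39460635] (array([559.2, 196.9]), array([0., 0.]), 0.0)
```

Gap is about 32 mm (jaw face y≈-22.4, cube face y≈+9.6 in the jig frame). That means 2 plates, with about 8 mm of closing. The tab is gripped across its 24 mm width so the fingers clear neighbouring tabs. First plate now.

```bash
cat >> h.py <<'E'
J=np.array([.5614,-.1782]);ja=np.radians(13.1)
def jig(x,y): return J+x*np.array([np.cos(ja),np.sin(ja)])+y*np.array([-np.sin(ja),np.cos(ja)])
def snap(n):
    hold(.2); T=get_calibration("wrist")["world_from_camera"]; im,d=get_image("wrist")
    cv2.imwrite(f"pics/{n}.png",im[:,:,::-1]); np.savez(f"pics/{n}.npz",im=im,d=d,T=T)
def fetch(p,y,f=35):
    yr=np.radians(12+90); yj=ja+np.pi/2
    gripper_to(.05); movep([*p,.14],[np.pi,0,yr])
    print("down blocked",move_l([*p,.052],.1,max_force=10))
    gripper_to(0,f_grip=f); s=observe(); print("grip",s["opening"],s["grasp_force"],s["eef_pos"])
    move_l([*p,.075],.05); move_l([*p,.19],.15)
    print("held",observe()["opening"])
    q=jig(0,y); movep([*q,.19],[np.pi,0,yj]); move_l([*q,.10],.12); hold(.2)
    snap(f"held{int(y*1e4)}")
    print("touch",move_l([*q,.0545],.03,max_force=5)); s=observe(); print(s["eef_pos"],s["ft_force"],s["time_s"])
def release():
    gripper_to(.042); p=observe()["eef_pos"]; move_l([p[0],p[1],.11],.1)
def stack(n):
    movep([.57,-.23,.21],[np.pi,0,1.8]); snap(n); im,W,hsv=wcloud(n); Z=W[...,2]
    d=W[...,:2]-J; X=d@[np.cos(ja),np.sin(ja)]; Y=d@[-np.sin(ja),np.cos(ja)]
    near=(abs(X)<.04)&(abs(Y)<.1)
    t=near&orange(hsv)&(Z>.081)&(Z<.09); print("tab tops",t.sum(),np.percentile(X[t],[1,99]).round(4),np.percentile(Y[t],[1,99]).round(4),np.median(Z[t]),rect(np.c_[X[t],Y[t]]))
    b=near&(hsv[...,0]>100)&(hsv[...,0]<125)&(hsv[...,1]>120)&(Z>.044)&(Z<.054); print("jaw front",Y[b].max())
    print(observe()["time_s"])
E
python3 - <<'E'
from h import *
fetch([.5263,.1442],.0015)
E
python3 -c "
import cv2,numpy as np
cv2.imwrite('pics/v.png',cv2.imread('pics/held15.png'))"
```

```text
down blocked False
grip 0.023398612339758713 35.14054477214813 [0.52701991 0.14431259 0.05288769]
held 0.02359360929186943
touch True
[ 0.56097854 -0.17667315  0.05686992] [-0.06649602  1.26525424  4.42820875] 14.825
```

View pics/v.png

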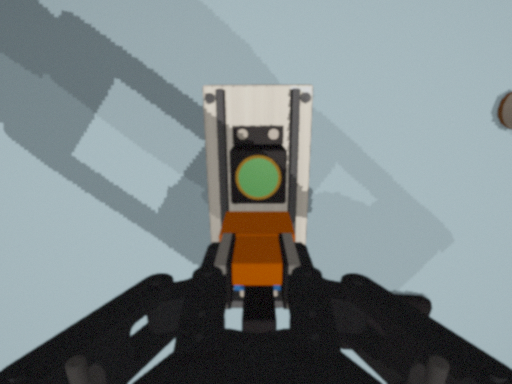

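The held plate is centred over the bed, with its orange top at (257,245) between the cube and the jaw. Touchdown height matches seating on the bed (56.9 mm), so I'll release and check.

Run:
```python
from h import *
release(); stack("s1")
```

```text
tab tops 60 [-0.0126  0.0101] [-0.0036  0.0074] 0.08361943720150061 (array([-1. ,  1.9]), array([23.1, 11. ]), 0.4)
jaw front -0.02206662286764368
16.6167
```

View pics/s1.png

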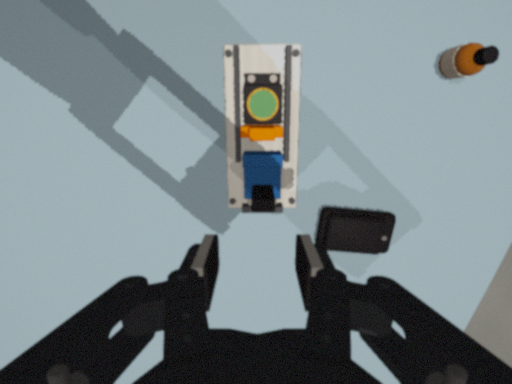

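Plate 1 stands upright at (262,132), about x=-1 mm, y=+1.9 mm and square. Second plate now.

Run:
```python
from h import *
fetch([.5181,.1814],-.0134)
release(); stack("s2")
```

```text
down blocked False
grip 0.02342708930365709 35.720821022987366 [0.5187695  0.18153974 0.05287411]
held 0.023321408753213722
touch True
[ 0.56429282 -0.19137653  0.06347299] [-0.1854709  -0.17724778 -0.71798042] 25.175
tab tops 289 [-0.0127  0.0106] [-0.0186  0.0082] 0.08351990551751276 (array([-0.9, -5.2]), array([26.9, 23.6]), 89.8)
jaw front -0.022037130249948703
26.8667
```

View pics/s2.png

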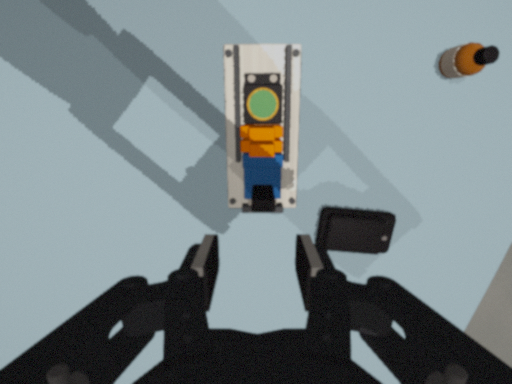

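Plate 2 stands at (262,150), just behind plate 1, with tab tops at z≈84 (on the bed) and square. The knob top reads z≈86 at jig y≈-67.5, so I'll grip it along jig y and push.

Run:
```python
from h import *
R=[np.pi,0,ja]; q=jig(-.0007,-.0675)
gripper_to(.036); movep([*q,.16],R); print("blk",move_l([*q,.056],.08,max_force=10))
gripper_to(0,f_grip=50); hold(.3); s=observe(); print(s["opening"],s["grasp_force"],s["ft_force"])
p=np.array(s["eef_pos"]); ey=np.array([-np.sin(ja),np.cos(ja),0])
print("hit",move_l(p+.0125*ey,.008,max_force=16)); hold(.5); s=observe()
print("travel",(s["eef_pos"]-p)@ey*1e3,"F",s["ft_force"]@ey,s["ft_force"],s["grasp_force"],s["opening"],s["time_s"])
im,d=get_image("wrist"); cv2.imwrite("pics/f.png",im[:,:,::-1])
```

```text
blk False
0.012988169226902537 49.56447422504425 [-1.99864586  1.88934616  5.86450412]
hit True
travel 6.865361614194011 F -3.197154150070523 [ 4.09070858 -2.33064242 -5.62388299] 48.65692734718323 0.0131703773170903 32.1917
```

View pics/f.png

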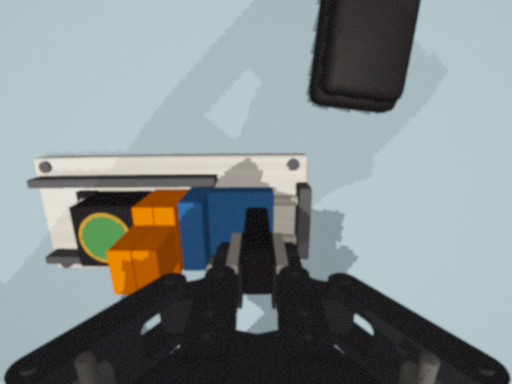

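The fingers hold the knob and the stack is nearly closed, but only about 3 N (the spring) remains along y: the stop triggered early. I'll push on in small steps on the measured force.

Run:
```python
from h import *
ey=np.array([-np.sin(ja),np.cos(ja),0]); p=np.array(observe()["eef_pos"]); 
for i in range(1,16):
    move_l(p+.0005*i*ey,.01); hold(.3); s=observe(); F=s["ft_force"]@ey
    print(i,round((s["eef_pos"]-p)@ey*1e3,2),round(F,1),s["ft_force"].round(1))
    if F<-20: break
hold(1.5); s=observe(); print(s["ft_force"]@ey,s["opening"],s["grasp_force"],s["time_s"])
snap("g")
```

```text
1 0.48 -3.0 [ 3.6 -2.2 -3.7]
2 0.97 -3.2 [ 4.5 -2.2 -3.9]
3 1.0 -5.7 [ 4.4 -4.9 -5.5]
4 0.99 -7.9 [ 4.  -7.1 -5.9]
5 0.99 -8.7 [ 6.5 -7.4 -6.4]
6 1.0 -11.1 [ 6.6 -9.9 -7.8]
7 1.01 -14.2 [  6.8 -13.   -8.7]
8 1.02 -15.2 [  7.  -14.  -10.3]
9 1.03 -16.2 [  7.9 -14.8 -10.9]
10 1.05 -18.0 [  8.5 -16.4 -12.9]
11 1.03 -20.5 [  9.1 -19.  -13.4]
-20.684338963625144 0.013105949391281364 48.973649740219116 39.8083
```

The jaw is firmly on the stack at about 7.9 mm travel (8 predicted, stop at 19), pressing at about 17 N net. One last check of the plates with the top camera, then hand-in.

Run:
```python
from h import *
for n in("wrist","top"):
    if n=="wrist": im,W,hsv=wcloud("g")
    else: im,W,hsv=cloud("top")
    Z=W[...,2]; d=W[...,:2]-J; X=d@[np.cos(ja),np.sin(ja)]; Y=d@[-np.sin(ja),np.cos(ja)]
    t=(abs(X)<.03)&(abs(Y)<.05)&orange(hsv)
    for a,b in((.078,.09),(.045,.056)):
        m=t&(Z>a)&(Z<b)
        if m.sum()>5: print(n,a,m.sum(),np.median(Z[m]).round(4),rect(np.c_[X[m],Y[m]]))
    if n=="top":
        o=orange(hsv)&(Z>.07)&(W[...,1]>.05)&(W[...,0]<.6); print("in rack",rect(W[o][:,:2]),o.sum())
s=observe(); print(s["ft_force"],s["time_s"])
```

```text
wrist 0.078 1792 0.0836 (array([-0.1, -2.8]), array([24.4, 24.3]), 2.2)
wrist 0.045 755 0.0514 (array([2.3, 6.6]), array([45.3, 41.3]), 85.7)
top 0.078 141 0.0844 (array([-0.6, -1.6]), array([24.1, 23.7]), 1.1)
top 0.045 96 0.0524 (array([-1.1, -1.9]), array([43.5, 23.6]), 0.7)
in rack (array([507.2, 236.6]), array([24.3, 48. ]), 11.1) 128
[  8.83452285 -18.00960992 -13.33708113] 40.1083
```

Both plates are upright, square and centred: their tabs form a 24 x 24 block at z=84, and the shoulders sit at 52. The other two plates are still in the rack.

```bash
python3 -c "
from plant import *
print(job_done())"
```

```text
the job is handed in; nothing more can be done
None
```

I handed the job in with two spacer plates upright between cube and jaw, the fingers on the jaw's grip pressing the stack with about 17 N after roughly 8 mm of travel (stop at 19 mm), and the other two plates still in the rack; no verdict came back.

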